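Weigh the loaded tool tote on the hook scale

TASK

Weigh the tote: take the hanging spring scale out of its bench stand, put its hook under the tote's rail in the groove nearer the heavy battery, where the loaded tote balances, and raise it gently by the scale alone until the whole tote hangs level, a good 5 cm clear of the bench. Keep the battery and the sanding block in the tote and leave the other things on the bench alone. Finish while still holding the scale up, upright and still with the tote hanging from it, so that the reading can be taken; put nothing down and let nothing go.

Things in the scene. Friction and masses are not known exactly. Their poses are not given: they have to be found in the camera images.
- stand: grey painted steel bench stand, fixed: base 112 x 135 x 6 mm, upright plate at y = +59 to +65 mm, on top (z 150 mm) a flat fork of two prongs along y, 52 mm apart inside, 3 mm lips at their ends, open to -y. Origin on the bench under where the scale hangs. The scale comes out straight up, or raised 20 mm and drawn to -y
- scale: hanging spring scale, 180 g. On top a black T grip, 96 mm along x, 24 mm along y (flat sides to grip across), 36 mm high; below it a grey case 46 x 22 x 52 mm, then rod and hook. Origin at the middle of the T grip's underside (on the prongs, 150 mm up), z up, axes about as the stand's. With the TCP 22 mm above the origin the fingertips stay clear above the prongs
- hook_seat (a point): lowest point inside the hook's bowl, 118 mm below the scale's origin when unloaded, on the scale's axis; hook underside 8 mm lower. Steel plate hook 8 mm thick along the scale's y, bowl radius 15 mm, shank on the -x side, reaching the axis again 50 mm above the seat. Rail goes in along the scale's x with its axis 33 mm above the seat; then raise
- hook_tip (a point): top of the hook's upturned tip, 20 mm to the scale's +x side of the seat and 21 mm above it: the mouth of the hook is above this tip and faces the scale's +x. To hook the rail, hold the scale beside it with x across the rail and the tip below it, move to the scale's +x until the rail is above the seat, and raise
- hook (a joint): how far the hook is drawn out of the scale against its spring (m), 0 unloaded, up to 0.03; 500 N/m. The loaded tote draws it out about 14 to 15 mm
- tote: plywood tool tote, loose, 132 mm along x, 270 along y, origin at the middle of its underside; sides 50 mm high, ends 149 mm; dowel rail along y, 20 mm thick, axis 125 mm above the underside at x = 0, free over 254 mm. Loaded about 740 g: battery in one end compartment, sanding block in the other (which is which varies). It balances at the groove on the battery's side
- groove_left (a point): centre of the groove in the rail on the tote's +y side, on the rail's axis, 41 mm from its middle; the groove is lined with dark steel, 14 mm wide and 14 mm in diameter at the bottom, with 3 mm sloping sides
- groove_right (a point): the same kind of groove on the tote's -y side, 41 mm from the middle
- battery: red and black drill battery, 68 x 100 x 58 mm, about 400 g, lying in an end compartment of the tote; origin at the middle of its underside, 6 mm above the tote's underside
- sanding_block: grey and black sanding block, 66 x 110 x 42 mm, 60 g, in the other end compartment; origin at the middle of its underside
- tape_measure: yellow tape measure on the bench, 41 x 89 x 68 mm; to be left alone
- screwdriver: blue-handled screwdriver lying on the bench, 187 mm long, 26 mm high; to be left alone
- screw_box: small cardboard box of screws on the bench, 61 x 90 x 50 mm; to be left alone
Not all that is in view belongs to the job. Of the things that look like the stand, the larger one is meant.

How it is judged (in metres and radians):
On the way, in this order (a step that is already met when the one before it is completed fails the run):
1. the scale is taken out of its stand, held by the fingers (contact force between the fingers and scale above 1 N and contact force between scale and stand below 0.1 N and (z of scale in the frame of stand above 0.2 m or horizontal distance between scale and stand above 0.08 m)), for 0.2 s.
2. the hook sits in the groove on the battery's side and begins to take weight (hook drawn out more than 4 mm) (value of joint hook above 0.004 m and ((y of battery in the frame of tote above 0 m and distance between hook_seat and groove_left below 0.014 m) or (y of battery in the frame of tote below 0 m and distance between hook_seat and groove_right below 0.014 m))), for 0.1 s.
At the end, for the whole second after the job is handed in: Fingers hold the scale upright (7 deg); hook within 14 mm of the battery-side groove's centre and drawn out over 11.5 mm; tote over 35 mm up, level within 5 deg, still (40 mm/s, 0.3 rad/s, hook 10 mm/s), not touched by the robot, battery and sanding block in their compartments (height (world z) of tote above 0.035 m and angle between tote's own z axis and vertical below 0.09 rad and linear speed of tote below 0.04 m/s and angular speed of tote below 0.3 rad/s and value of joint hook above 0.0115 m and velocity of joint hook between -0.01 and 0.01 m/s and angle between scale's own z axis and vertical below 0.12 rad and ((y of battery in the frame of tote above 0 m and distance between hook_seat and groove_left below 0.014 m) or (y of battery in the frame of tote below 0 m and distance between hook_seat and groove_right below 0.014 m)) and contact force between the fingers and scale above 1 N and contact force between each of the fingers, the arm and tote below 0.3 N and distance between each of battery, sanding_block and tote below 0.11 m and z of each of battery, sanding_block in the frame of tote below 0.02 m); the arm keeps its last pose, push and grip.
It fails at once if the tote is tipped more than 20 degrees (angle between tote's own z axis and vertical above 0.35 rad).
It fails at once if the tote is jerked or swung (faster than 0.35 m/s) (linear speed of tote above 0.35 m/s).
It fails at once if the tape measure, screwdriver or screw box is moved more than 2 cm (distance of any of tape_measure, screwdriver, screw_box from where it was at the start of the episode above 0.02 m).
It also fails if it takes over 48 s, if anything falls off the work surface, if the arm or the gripper's body presses on something with over 40 N, if the wrist force passes 120 N, or if a joint passes its speed limit or range.

ROBOT

A 6-joint arm with a two-finger parallel gripper is mounted at the origin on a cart in front of the work surface, level with it; the furniture and walls round the work are solid. World frame = base frame: x ahead of the robot, y to its left, z up, the work surface at z = 0. Lengths are in m, angles in degrees, forces in N, time in s.
With the tool pointing down it reaches from about 0.4 to 0.825 m from the base axis. Payload 7 kg.
Tool frame: the origin (TCP) lies between the finger pads, 19 mm behind the fingertips; this is the grasp point; z points along the fingers, y is the line along which they close (so a half turn about z gives the same grasp; the last joint's range is limited). The gripper opens to 88 mm and grips with 3 to 60 N. Pads are 19 mm wide; open, the fingers measure 130 mm over their backs; the gripper's body (78 mm by 193 mm) begins 47 mm behind the grasp point.
Start: joints at [-48.982, 20.546, 0.682, 0, -70.136, -16.507], TCP at [0.28, -0.614, 0.245] pointing down, gripper open.
Joint ranges: [-176.03, 176.03], [-82.01, 121.73], [-58.28, 71.71], [-173.87, 95.51], [-174.79, -0.11], [-173.66, 173.66]. Speed limits (degrees/s): [136.94, 136.94, 172.46, 180, 180, 180].

INTERFACE

Orientations are given as [roll, pitch, yaw] about the fixed x, y, z axes, in that order (R = Rz(yaw) Ry(pitch) Rx(roll)).
In Python, from plant import telemetry, viewer, workorder gives the robot as it stands. The module is installed in compiled form; this text tells all that it offers.
- The arm moves only by the tool carry_out, never from a script. Its argument "rows" is a list of rows, each a list of 6 numbers: the shift along the tool's x, y, z in m, then the turn, a rotation vector about the tool's x, y, z in rad. In form: [[tx, ty, tz, ax, ay, az], ...]. A call has 1 to 8 rows; each row is the pose to reach, as a shift and turn from the pose commanded when the call began, along the tool's axes at that moment; what a row does not reach only later rows make up. A row lasts 1/8 s, in which the tool goes at most 62.5 mm and 10.7 degrees, less where a joint would pass 70% of its speed; a pose out of reach is approached as far as the arm can. A call with a gripper value outside its range is refused whole. "grip" is the gripper's target within -1 to 1 (fully open at 1, half-way at 0, shut at -1), set as the call begins (left out, the last holds). The fingers move at their own pace and stop on an object; the grip force is fixed at half the most. Time passes only in rows, so rows that repeat a pose let the fingers close. It gives the time, the measured TCP pose, the force, the opening and the grip force at its end, in the units of the state.
- telemetry.get_obs(): the state, without advancing time (a new reading comes with each control period).
- viewer.snapshot(name): name is "scene" or "top" or "wrist"; returns the picture (384x512x3 uint8, red, green, blue); there is no depth.
- viewer.camera_info(name): a dict with "intrinsics" (3x3 intrinsics, pixels), "k1" (the pictures are not rectified: a ray, as slopes to the right and down, at radius r is drawn at 1 + k1 r^2 times it, then the intrinsics apply), "extrinsics" (4x4, takes a point from camera to world coordinates); the wrist camera has in their place "tool_from_camera" (4x4, takes a point from camera to tool coordinates, whose origin is the TCP and whose axes are the flange's). Camera axes: x right, y down, z forward; pixel columns grow to the right and rows downward; lengths in m; the calibration is good to about 2 mm. A picture is of the moment at which its call begins: read the wrist's pose just before it. camera_info takes no time and is no camera call.
- workorder.close_job(): hands the job in; it is judged then, once.
The state is a dict: "clock": time; "joint_pos": joint angles; "qvel": joint speeds; "tau": joint torques, N m; "tool_pos": TCP position; "orientation": TCP orientation; "force": force on the tool from outside, world axes, zero at the start; "moment": the same for the moment, N m; "opening": finger opening in m; "gripper_force": force on a finger pad.
Only numpy, scipy, OpenCV 4.12 (cv2) and the standard library are available. Lean on these libraries where they do the work, as an engineer would, in place of code of your own. Each camera call takes 0.05 s, during which the arm holds its last target. There are 200 camera calls.

## Working session

There is one attempt and no reset: what is moved stays moved. The work goes in short steps, Python scripts to look and compute and a tool call to move; the robot and the scene stay as the last step left them, time stands still between calls to the robot, and variables do not carry over. Pictures are saved under pics/ and viewed, at most 10 in all, crops included, and the job is handed in when it is done.

Besides the shell and the picture viewer there is one more tool, called after ">>>" by a JSON object that holds its "method" and its "body", one argument or row to a line. carry_out: Moves the arm, as the interface text tells. Its arguments: {"type":"object","properties":{"rows":{"type":"array"},"grip":{"type":"number"}},"required":["rows"]}

```bash
mkdir -p pics
cat > h.py <<'E'
import numpy as np, cv2
from plant import telemetry, viewer, workorder
from scipy.spatial.transform import Rotation as R
def snap(n,f):
    im=viewer.snapshot(n); cv2.imwrite('pics/'+f,cv2.cvtColor(np.asarray(im),cv2.COLOR_RGB2BGR)); return im
def cam(n):
    c=viewer.camera_info(n); K=np.array(c['intrinsics']); k1=c['k1']
    if 'extrinsics' in c: T=np.array(c['extrinsics'])
    else:
        o=telemetry.get_obs(); W=np.eye(4); W[:3,:3]=R.from_euler('xyz',o['orientation'],degrees=True).as_matrix(); W[:3,3]=o['tool_pos']; T=W@np.array(c['tool_from_camera'])
    return K,k1,T
def proj(c,P):
    K,k1,T=c; P=np.atleast_2d(P).astype(float); q=(P-T[:3,3])@T[:3,:3]; s=q[:,:2]/q[:,2:]; s=s*(1+k1*(s**2).sum(1,keepdims=True)); return s@K[:2,:2].T+K[:2,2]
def ray(c,uv):
    K,k1,T=c; d=(np.array(uv,float)-K[:2,2])/[K[0,0],K[1,1]]; s=d.copy()
    for _ in range(30): s=d/(1+k1*(s@s))
    return T[:3,3],T[:3,:3]@np.r_[s,1]
def atz(c,uv,z):
    o,d=ray(c,uv); return o+d*(z-o[2])/d[2]
def tri(obs):
    A=0;b=0
    for c,uv in obs:
        o,d=ray(c,uv); d=d/np.linalg.norm(d); M=np.eye(3)-np.outer(d,d); A=A+M; b=b+M@o
    return np.linalg.solve(A,b)
E
python3 - <<'E'
from h import *
a=snap('scene','s.png');b=snap('top','t.png')
cv2.imwrite('pics/t2.png',cv2.resize(cv2.imread('pics/t.png'),(800,600)))
cv2.imwrite('pics/s2.png',cv2.resize(cv2.imread('pics/s.png'),(800,600)))
for n in('scene','top'): print(cam(n))
o=telemetry.get_obs();print(o['clock'],o['orientation'],o['opening'])
print(viewer.camera_info('wrist'))
E
```

```text
(array([[410.44644436,   0.        , 258.02596963],
       [  0.        , 410.44644436, 193.68128138],
       [  0.        ,   0.        ,   1.        ]]), -0.13582827649459467, array([[-0.83822985, -0.353704  ,  0.41504722,  0.08742826],
       [-0.54531488,  0.5458503 , -0.63614395,  0.79381894],
       [-0.00154699, -0.75956628, -0.65042807,  0.93472249],
       [ 0.        ,  0.        ,  0.        ,  1.        ]]))
(array([[425.8698301 ,   0.        , 254.41302474],
       [  0.        , 425.8698301 , 198.64435039],
       [  0.        ,   0.        ,   1.        ]]), 0.050662128836237864, array([[-0.00721956, -0.99251783,  0.12188615,  0.44470475],
       [-0.99967046,  0.0041608 , -0.02533116,  0.01449271],
       [ 0.02463449, -0.12202886, -0.99222079,  1.18705775],
       [ 0.        ,  0.        ,  0.        ,  1.        ]]))
0.1 [ 1.79914850e+02 -7.29481195e-03 -1.55494774e+02] 0.08742518712092354
{'intrinsics': array([[345.60666367,   0.        , 256.73767883],
       [  0.        , 345.60666367, 184.51353338],
       [  0.        ,   0.        ,   1.        ]]), 'k1': -0.04076362958066724, 'tool_from_camera': array([[ 4.02674658e-04, -9.52285445e-01, -3.05208566e-01,
         8.37225194e-02],
       [ 9.99999913e-01,  3.51366326e-04,  2.23039562e-04,
         4.59769434e-04],
       [-1.05157316e-04, -3.05208630e-01,  9.52285504e-01,
        -1.39518000e-01],
       [ 0.00000000e+00,  0.00000000e+00,  0.00000000e+00,
         1.00000000e+00]])}
```

View pics/s2.png

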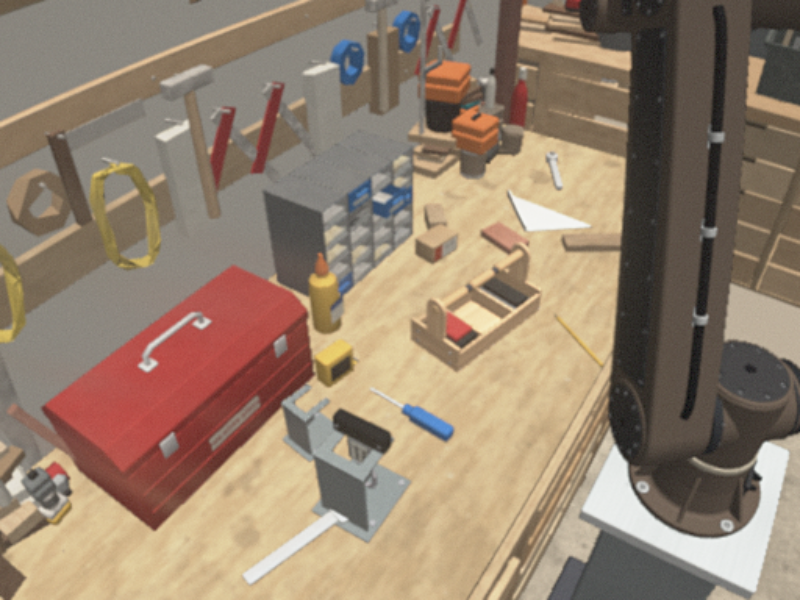

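View pics/t2.png

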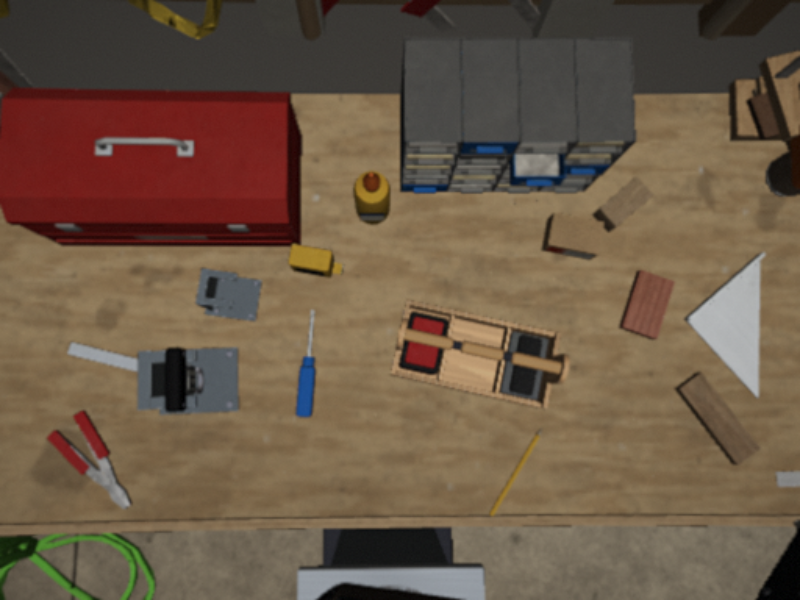

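The stand candidates in the top view (800 px) are the larger one at (188,380), carrying the black T grip, and the smaller one at (228,293), empty. The larger one fits the description. The tote is at (475,352), with the red battery in its left (+y) end and the grooves near (457,346) and (508,355). I'll confirm all this in one enlarged crop.

Run:
```python
from h import *
t=cv2.imread('pics/t.png');s=cv2.imread('pics/s.png')
f=lambda im,x,y,w,h:cv2.resize(im[y:y+h,x:x+w],(400,300),interpolation=cv2.INTER_CUBIC)
cv2.imwrite('pics/c.png',np.vstack([np.hstack([f(t,80,210,80,60),f(t,250,180,120,90)]),np.hstack([f(s,180,240,100,75),f(s,260,155,100,75)])]))
```

```text
(no output)
```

View pics/c.png

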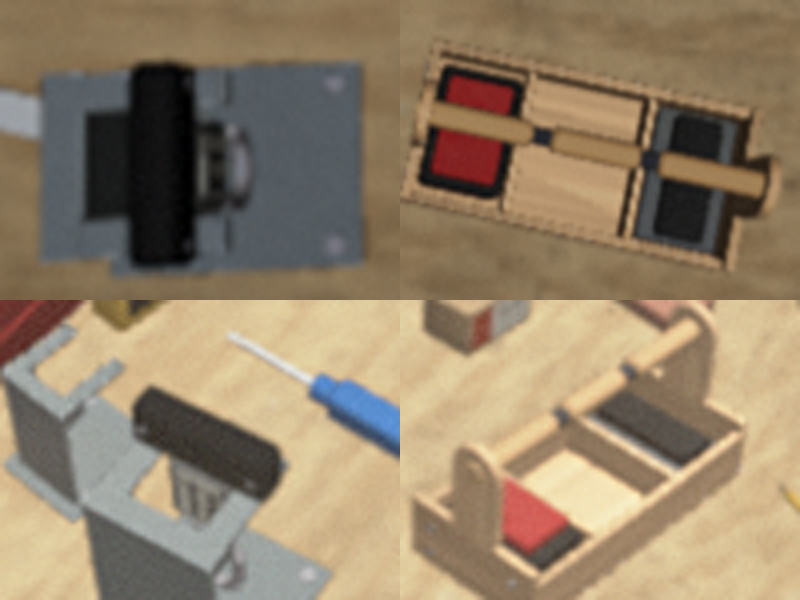

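Run:
```python
from h import *
T=cam('top');S=cam('scene')
for n,a,b in [('grip',(112.6,242.6),(232,275.7)),('gB',(292.6,220.8),(300.5,183.5)),('gS',(325,228),(317.2,172.5))]:
    p=tri([(T,a),(S,b)]);print(n,p.round(4),(proj(T,p)-a).round(1),(proj(S,p)-b).round(1))
print('gB z.132',atz(T,(292.6,220.8),.132),'gS',atz(T,(325,228),.132))
# grip ends at z .17 in top
for c in [(160,64),(163,268)]: print(atz(T,(80+c[0]/5,210+c[1]/5),.17))
# base corners z=.006
for c in [(40,75),(362,65),(362,268),(42,262)]: print('base',atz(T,(80+c[0]/5,210+c[1]/5),.006))
# scene ends of grip
for c in [(150,400),(268,480)]: print(atz(S,(180+c[0]/4,240+(c[1]-300)/4),.17))
for c in [(436,38),(752,108),(735,268),(402,200)]: print('tote',atz(T,(250+(c[0]-400)/3.333,180+c[1]/3.333),.05))
```

```text
grip [0.4676 0.3231 0.166 ] [[-0.1 -0.1]] [[0.1 0. ]]
gB [ 0.5182 -0.1077  0.1281] [[0.1 0.2]] [[-0.2 -0. ]]
gS [ 0.5002 -0.1883  0.1269] [[0.1 0.1]] [[-0.1 -0. ]]
gB z.132 [ 0.51843905 -0.10696975  0.132     ] gS [ 0.50016818 -0.18716013  0.132     ]
[0.51367969 0.32475465 0.17      ]
[0.41865007 0.31992034 0.17      ]
base [0.51929151 0.43873027 0.006     ]
base [0.52346136 0.26554138 0.006     ]
base [0.41314761 0.26286617 0.006     ]
base [0.41849597 0.43327823 0.006     ]
[0.51371784 0.31853345 0.17      ]
[0.42151522 0.32867703 0.17      ]
tote [ 0.60399574 -0.03191505  0.05      ]
tote [ 0.54597652 -0.28639671  0.05      ]
tote [ 0.41848096 -0.26797378  0.05      ]
tote [ 0.47369039 -0.0036012   0.05      ]
```

The grip centre is at (0.467, 0.323) with its top near z 0.186, and the scale yaw is about 2°. The battery groove is at (0.518, -0.107, 0.127). The groove spacing comes out at 82 mm, as it should, and the tote yaw is about -12.6°.

```bash
cat >> h.py <<'E'
def delta(pos,yaw,base=None):
    if base is None:
        o=telemetry.get_obs(); p,e=o['tool_pos'],o['orientation']
    else: p,e=base
    A=R.from_euler('xyz',e,degrees=True); B=R.from_euler('xyz',[180,0,yaw],degrees=True)
    return np.r_[A.inv().apply(np.array(pos)-p),(A.inv()*B).as_rotvec()].round(4)
E
python3 - <<'E'
from h import *
e1=([.5,-.15,.3],[180,0,-75])
print(delta(*[e1[0],-75])); print(delta([.4665,.3225,.27],2,e1))
E
```

```text
[-3.9270e-01  3.3080e-01 -5.5000e-02  1.3000e-03  9.0000e-04 -1.4049e+00]
[-0.4651 -0.0899  0.03   -0.      0.     -1.3439]
```

>>> {"method": "carry_out", "body": {
  "rows": [
    [-0.046,0.039,-0.007,0,0,-0.17],
    [-0.095,0.08,-0.015,0,0,-0.34],
    [-0.145,0.122,-0.022,0,0,-0.52],
    [-0.195,0.164,-0.03,0,0,-0.7],
    [-0.245,0.206,-0.037,0,0,-0.88],
    [-0.295,0.248,-0.045,0,0,-1.06],
    [-0.345,0.29,-0.05,0,0,-1.24],
    [-0.392,0.33,-0.055,0,0,-1.4]
  ]
}}

```text
clock: 1.1
tool_pos: [0.4928, -0.1648, 0.2992]
orientation: [-180.0, 0.0, -75.0]
force: [1.5, -0.5, -1.3]
opening: 0.0876
gripper_force: 0.0
```

>>> {"method": "carry_out", "body": {
  "rows": [
    [-0.05,-0.01,0.003,0,0,-0.16],
    [-0.108,-0.021,0.006,0,0,-0.33],
    [-0.166,-0.033,0.01,0,0,-0.5],
    [-0.225,-0.044,0.014,0,0,-0.67],
    [-0.285,-0.056,0.018,0,0,-0.85],
    [-0.345,-0.067,0.022,0,0,-1.02],
    [-0.405,-0.079,0.026,0,0,-1.19],
    [-0.465,-0.09,0.03,0,0,-1.344]
  ]
}}

```text
clock: 2.1
tool_pos: [0.4607, 0.3078, 0.2688]
orientation: [180.0, 0.0, 2.1]
force: [0.5, 0.2, -0.6]
opening: 0.0879
gripper_force: 0.0
```

>>> {"method": "carry_out", "body": {
  "rows": [
    [0,0,0,0,0,0],
    [0,0,0,0,0,0]
  ]
}}

```text
clock: 2.35
tool_pos: [0.4609, 0.3058, 0.2684]
orientation: [179.9, 0.1, 1.7]
force: [-0.2, 0.4, -0.2]
opening: 0.0876
gripper_force: 0.0
```

Run:
```python
from h import *
o=telemetry.get_obs();print(o['tool_pos'],o['orientation'],o['joint_pos'])
C=cam('wrist');snap('wrist','w1.png')
im=cv2.imread('pics/w1.png')
for p in [[.4665,.3225,.186],[.4665,.3225,.15],[.5145,.324,.17],[.4185,.321,.17]]: print(p,proj(C,p).round(1))
cv2.imwrite('pics/w1b.png',cv2.resize(im,(768,576)))
```

```text
[0.46092763 0.30579964 0.26837371] [1.79939877e+02 5.45958162e-02 1.73907392e+00] [ 5.38461623e+01  8.28432948e+00 -1.27617607e+01 -6.59450487e-03
 -6.90348888e+01  3.78953041e+01]
[0.4665, 0.3225, 0.186] [[232.6 191.8]]
[0.4665, 0.3225, 0.15] [[235.6 176.6]]
[0.5145, 0.324, 0.17] [[232.6 117.5]]
[0.4185, 0.321, 0.17] [[235.3 244.1]]
```

View pics/w1b.png

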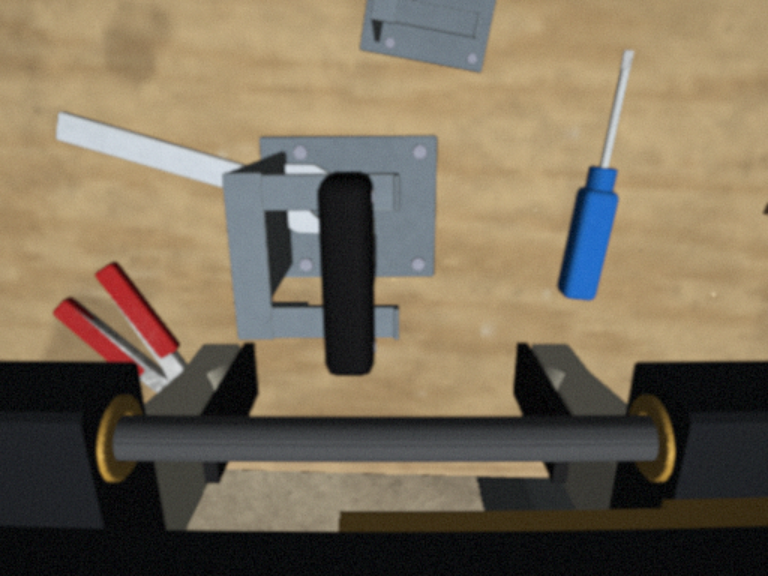

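The wrist view shows the T grip from (231,115) to (233,249) in native pixels. It sits within about 2 px of prediction, giving y ≈ 0.324. Descending onto it now.

Run:
```python
from h import *
print(delta([.466,.3237,.172],2))
```

```text
[ 0.0054 -0.0184  0.0967  0.0006  0.0005 -0.0055]
```

>>> {"method": "carry_out", "body": {
  "rows": [
    [0.003,-0.009,0.01,0.001,0,-0.003],
    [0.005,-0.018,0.035,0.001,0,-0.005],
    [0.005,-0.018,0.06,0.001,0,-0.005],
    [0.005,-0.018,0.08,0.001,0,-0.005],
    [0.005,-0.018,0.09,0.001,0,-0.005],
    [0.005,-0.018,0.097,0.001,0,-0.005],
    [0.005,-0.018,0.097,0.001,0,-0.005]
  ]
}}

```text
clock: 3.28
tool_pos: [0.4659, 0.3238, 0.1719]
orientation: [-179.9, 0.0, 2.0]
force: [0.5, 1.9, -0.6]
opening: 0.088
gripper_force: 0.0
```

>>> {"method": "carry_out", "body": {
  "rows": [
    [0,0,0,0,0,0],
    [0,0,0,0,0,0],
    [0,0,0,0,0,0],
    [0,0,0,0,0,0],
    [0,0,0,0,0,0],
    [0,0,0,0,0,0],
    [0,0,0,0,0,0]
  ],
  "grip": -1
}}

```text
clock: 4.15
tool_pos: [0.4658, 0.3239, 0.172]
orientation: [-179.9, -0.0, 2.0]
force: [0.3, 0.3, 0.3]
opening: 0.0238
gripper_force: 30.0
```

>>> {"method": "carry_out", "body": {
  "rows": [
    [0,0,-0.01,0,0,0],
    [0,0,-0.03,0,0,0],
    [0,0,-0.055,0,0,0],
    [0,0,-0.08,0,0,0],
    [0,0,-0.105,0,0,0],
    [0,0,-0.13,0,0,0],
    [0,0,-0.14,0,0,0],
    [0,0,-0.14,0,0,0]
  ]
}}

```text
clock: 5.15
tool_pos: [0.4658, 0.3239, 0.3123]
orientation: [-179.9, -0.0, 2.0]
force: [-0.1, -0.1, -1.3]
opening: 0.0238
gripper_force: 30.0
```

Run:
```python
from h import *
o=telemetry.get_obs();print(o['clock'],o['tool_pos'],o['force'],o['moment'],o['opening'])
print(delta([.45,-.092,.312],-12.6))
```

```text
5.15 [0.46577969 0.32389475 0.31230863] [-0.10222857 -0.11405546 -1.34237687] [-0.09555257  0.22646289  0.01538793] 0.023826458567833803
[-3.040e-02  4.151e-01 -5.000e-04 -1.900e-03 -2.000e-04  2.550e-01]
```

>>> {"method": "carry_out", "body": {
  "rows": [
    [-0.001,0.01,0,0,0,0.01],
    [-0.003,0.035,0,0,0,0.025],
    [-0.006,0.07,0,0,0,0.045],
    [-0.008,0.11,0,0,0,0.07],
    [-0.011,0.15,0,0,0,0.095],
    [-0.014,0.19,0,0,0,0.12],
    [-0.017,0.23,0,0,0,0.145],
    [-0.02,0.27,0,0,0,0.17]
  ]
}}

```text
clock: 6.15
tool_pos: [0.4541, 0.0507, 0.3113]
orientation: [-180.0, 0.0, -7.8]
force: [0.4, 0.2, -0.9]
opening: 0.0237
gripper_force: 30.0
```

Run:
```python
from h import *
o=telemetry.get_obs();print(o['clock'],o['tool_pos'],o['orientation'])
print(delta([.45,-.092,.312],-12.6))
```

```text
6.15 [0.45407475 0.05069593 0.31128348] [-1.79961629e+02  3.41574698e-02 -7.82174472e+00]
[ 0.0154  0.1419 -0.0008 -0.0006  0.0006  0.0834]
```

>>> {"method": "carry_out", "body": {
  "rows": [
    [0.004,0.035,0,0,0,0.02],
    [0.008,0.07,0,0,0,0.045],
    [0.012,0.105,0,0,0,0.065],
    [0.014,0.13,0,0,0,0.08],
    [0.015,0.14,0,0,0,0.083],
    [0.015,0.142,0,0,0,0.083],
    [0.015,0.142,0,0,0,0.083]
  ]
}}

```text
clock: 7.02
tool_pos: [0.4509, -0.0892, 0.3114]
orientation: [-179.9, 0.0, -12.5]
force: [0.4, 0.1, -2.0]
opening: 0.0239
gripper_force: 30.0
```

Run:
```python
from h import *
o=telemetry.get_obs();print(o['clock'],o['tool_pos'],o['orientation'])
C=cam('wrist');snap('wrist','w2.png')
S=cam('scene');s=snap('scene','s3.png')
w=cv2.imread('pics/w2.png');s=cv2.imread('pics/s3.png')
p=[[.5182,-.1077,.125],[.5002,-.1883,.125],np.array(o['tool_pos'])-[0,0,.14]]
print(proj(C,p).round(1),proj(S,p).round(1))
cv2.imwrite('pics/c2.png',np.vstack([cv2.resize(w,(533,400))[:300].copy() if 0 else np.hstack([cv2.resize(w,(400,300)),cv2.resize(s,(400,300))]),np.hstack([cv2.resize(w[60:210,160:360],(400,300),interpolation=2),cv2.resize(s[90:240,230:430],(400,300),interpolation=2)])]))
```

```text
7.025 [ 0.45087068 -0.08924735  0.31142695] [-1.79939423e+02  2.08186195e-02 -1.24748807e+01]
[[260.8  88.5]
 [351.   89. ]
 [256.9 176.2]] [[300.3 184.3]
 [317.  172.9]
 [318.3 183.3]]
```

View pics/c2.png

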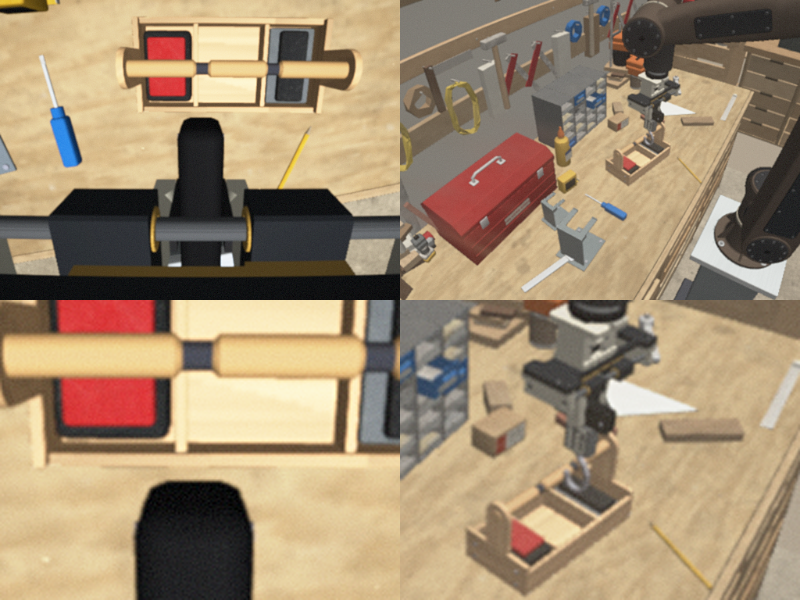

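The groove shows in the wrist view at native (259,87.5) against a predicted (260.8,88.5), and the rail looks level in the picture, so yaw is good. The hook hangs free and upright. I'll descend beside the rail with a 3 mm lateral correction.

>>> {"method": "carry_out", "body": {
  "rows": [
    [0,0.003,0.01,0,0,0],
    [0,0.003,0.03,0,0,0],
    [0,0.003,0.05,0,0,0],
    [0,0.003,0.07,0,0,0],
    [0,0.003,0.079,0,0,0],
    [0,0.003,0.079,0,0,0],
    [0,0.003,0.079,0,0,0]
  ]
}}

```text
clock: 8.0
tool_pos: [0.4509, -0.0922, 0.2332]
orientation: [-179.9, -0.0, -12.5]
force: [0.5, 0.2, -0.9]
opening: 0.0243
gripper_force: 30.0
```

Run:
```python
from h import *
o=telemetry.get_obs();print(o['clock'],o['tool_pos'],o['orientation'],o['force'])
print(delta([.5182,-.1065,.232],-12.5))
C=cam('wrist');snap('wrist','w3.png')
S=cam('scene');s=snap('scene','s4.png')
w=cv2.imread('pics/w3.png');s=cv2.imread('pics/s4.png')
p=[[.5182,-.1077,.125],[.5182,-.1077,.132],np.array(o['tool_pos'])-[0,0,.14]]
print(proj(C,p).round(1),proj(S,p).round(1))
cv2.imwrite('pics/c3.png',np.hstack([cv2.resize(w[0:150,160:260+100],(400,300),interpolation=2),cv2.resize(s[120:220,255:255+133],(400,300),interpolation=2)]))
```

```text
8.0 [ 0.4508869  -0.09224578  0.23318338] [-1.79935562e+02 -4.18127397e-02 -1.24609346e+01] [ 0.48372292  0.22404508 -0.86815954]
[ 0.0688 -0.0006  0.0012 -0.0011 -0.0007  0.0007]
[[257.8  94.3]
 [257.8  94.9]
 [256.9 176.4]] [[300.3 184.3]
 [300.4 182.5]
 [316.4 202.4]]
```

View pics/c3.png

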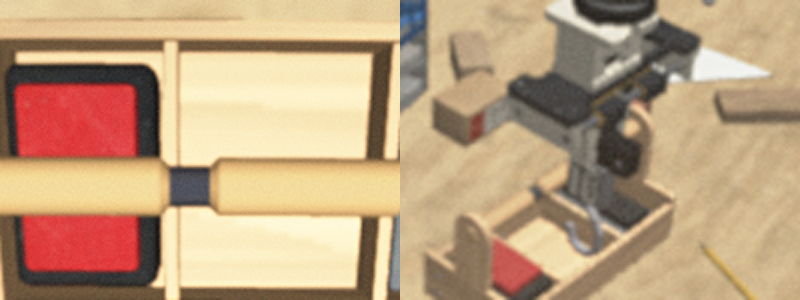

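The groove is at native (255,93.5), so the lateral error is about -1 mm. The hook mouth faces the rail and the tip is below it. Moving in.

>>> {"method": "carry_out", "body": {
  "rows": [
    [0.004,-0.001,0.002,0,0,0],
    [0.014,-0.001,0.002,0,0,0],
    [0.025,-0.001,0.002,0,0,0],
    [0.036,-0.001,0.002,0,0,0],
    [0.047,-0.001,0.002,0,0,0],
    [0.058,-0.001,0.002,0,0,0],
    [0.066,-0.001,0.002,0,0,0],
    [0.069,-0.001,0.002,0,0,0]
  ]
}}

```text
clock: 9.1
tool_pos: [0.5184, -0.1064, 0.2303]
orientation: [-180.0, 0.0, -12.5]
force: [-0.2, -0.0, -1.5]
opening: 0.0234
gripper_force: 30.0
```

>>> {"method": "carry_out", "body": {
  "rows": [
    [0,0,0,0,0,0],
    [0,0,-0.004,0,0,0],
    [0,0,-0.008,0,0,0],
    [0,0,-0.012,0,0,0],
    [0,0,-0.016,0,0,0],
    [0,0,-0.02,0,0,0],
    [0,0,-0.022,0,0,0],
    [0,0,-0.022,0,0,0]
  ]
}}

```text
clock: 10.1
tool_pos: [0.5181, -0.1062, 0.2527]
orientation: [-179.9, -0.0, -12.5]
force: [0.7, 0.6, -1.1]
opening: 0.0235
gripper_force: 30.0
```

Run:
```python
from h import *
o=telemetry.get_obs();print(o['clock'],o['tool_pos'],o['orientation'],o['force'])
C=cam('wrist');snap('wrist','w4.png')
S=cam('scene');s=snap('scene','s5.png')
w=cv2.imread('pics/w4.png');s=cv2.imread('pics/s5.png')
print(proj(S,np.array(o['tool_pos'])-[0,0,.14]))
cv2.imwrite('pics/c4.png',np.hstack([cv2.resize(w,(400,300),interpolation=2),cv2.resize(s[120:220,255:255+133],(400,300),interpolation=2)]))
```

```text
10.1 [ 0.51808872 -0.106217    0.25266542] [-1.79938048e+02 -6.14510392e-04 -1.24765428e+01] [ 0.74074045  0.55771017 -1.08436215]
[[299.80301185 187.56067703]]
```

View pics/c4.png

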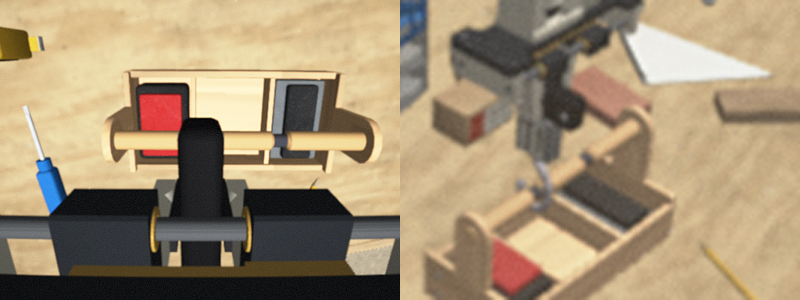

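The scene view shows the hook around the battery-side groove. I'll take up weight gently.

>>> {"method": "carry_out", "body": {
  "rows": [
    [0,0,-0.002,0,0,0],
    [0,0,-0.004,0,0,0],
    [0,0,-0.006,0,0,0],
    [0,0,-0.008,0,0,0],
    [0,0,-0.01,0,0,0],
    [0,0,-0.012,0,0,0],
    [0,0,-0.013,0,0,0],
    [0,0,-0.013,0,0,0]
  ]
}}

```text
clock: 11.2
tool_pos: [0.5179, -0.1062, 0.2654]
orientation: [-179.9, 0.0, -12.5]
force: [0.2, 0.3, -5.0]
opening: 0.0236
gripper_force: 30.0
```

>>> {"method": "carry_out", "body": {
  "rows": [
    [0,0,-0.002,0,0,0],
    [0,0,-0.004,0,0,0],
    [0,0,-0.005,0,0,0],
    [0,0,-0.006,0,0,0],
    [0,0,-0.007,0,0,0],
    [0,0,-0.008,0,0,0],
    [0,0,-0.01,0,0,0],
    [0,0,-0.012,0,0,0]
  ]
}}

```text
clock: 12.2
tool_pos: [0.5178, -0.1063, 0.2775]
orientation: [-180.0, 0.0, -12.5]
force: [0.1, -0.3, -7.6]
opening: 0.0235
gripper_force: 30.0
```

>>> {"method": "carry_out", "body": {
  "rows": [
    [0,0,-0.002,0,0,0],
    [0,0,-0.005,0,0,0],
    [0,0,-0.008,0,0,0],
    [0,0,-0.011,0,0,0],
    [0,0,-0.014,0,0,0],
    [0,0,-0.017,0,0,0],
    [0,0,-0.02,0,0,0],
    [0,0,-0.022,0,0,0]
  ]
}}

```text
clock: 13.2
tool_pos: [0.5181, -0.1063, 0.2998]
orientation: [-179.9, 0.0, -12.5]
force: [0.6, 0.5, -8.6]
opening: 0.0238
gripper_force: 30.0
```

Run:
```python
from h import *
o=telemetry.get_obs();print(o['clock'],o['tool_pos'],o['orientation'],o['force'],o['moment'])
w=cv2.cvtColor(snap('wrist','w5.png'),4);s=cv2.cvtColor(snap('scene','s6.png'),4)
cv2.imwrite('pics/c5.png',np.hstack([cv2.resize(w,(400,300),interpolation=2),cv2.resize(s[120:220,255:255+133],(400,300),interpolation=2)]))
```

```text
13.2 [ 0.51805294 -0.10631737  0.29976912] [-1.79942749e+02  4.17878576e-03 -1.24773713e+01] [ 0.64673903  0.52206821 -8.55257929] [-0.10044015  0.12307519 -0.01702254]
```

View pics/c5.png

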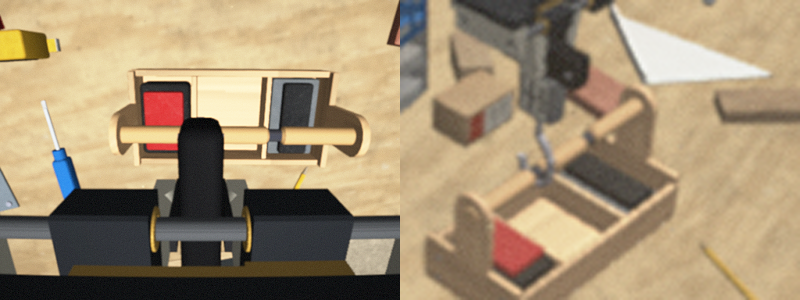

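The tote hangs from the groove and looks level, carrying full weight (8.6 N) about 27 mm up. Raising it further.

>>> {"method": "carry_out", "body": {
  "rows": [
    [0,0,-0.003,0,0,0],
    [0,0,-0.008,0,0,0],
    [0,0,-0.013,0,0,0],
    [0,0,-0.018,0,0,0],
    [0,0,-0.023,0,0,0],
    [0,0,-0.028,0,0,0],
    [0,0,-0.032,0,0,0],
    [0,0,-0.035,0,0,0]
  ]
}}

```text
clock: 14.3
tool_pos: [0.518, -0.1063, 0.3348]
orientation: [-179.9, 0.0, -12.5]
force: [0.4, -1.1, -9.2]
opening: 0.0237
gripper_force: 30.0
```

>>> {"method": "carry_out", "body": {
  "rows": [
    [0,0,-0.002,0,0,0],
    [0,0,-0.003,0,0,0],
    [0,0,-0.003,0,0,0],
    [0,0,-0.003,0,0,0],
    [0,0,-0.003,0,0,0],
    [0,0,-0.003,0,0,0],
    [0,0,-0.003,0,0,0],
    [0,0,-0.003,0,0,0]
  ]
}}

```text
clock: 15.3
tool_pos: [0.518, -0.1064, 0.3375]
orientation: [-179.9, 0.0, -12.5]
force: [-0.5, 1.0, -9.5]
opening: 0.0239
gripper_force: 30.0
```

>>> {"method": "carry_out", "body": {
  "rows": [
    [0,0,0,0,0,0],
    [0,0,0,0,0,0],
    [0,0,0,0,0,0],
    [0,0,0,0,0,0],
    [0,0,0,0,0,0],
    [0,0,0,0,0,0],
    [0,0,0,0,0,0],
    [0,0,0,0,0,0]
  ]
}}

```text
clock: 16.3
tool_pos: [0.518, -0.1063, 0.3375]
orientation: [-179.9, 0.0, -12.5]
force: [-0.4, -0.0, -8.7]
opening: 0.0236
gripper_force: 30.0
```

Run:
```python
from h import *
o=telemetry.get_obs();print(o['clock'],o['tool_pos'],o['orientation'],o['force'],o['moment'])
w0=snap('wrist','w6.png');s=cv2.cvtColor(snap('scene','s7.png'),4)
for _ in range(6): w1=viewer.snapshot('wrist'); print(np.abs(w1.astype(int)-w0).max(), np.abs(w1.astype(int)-w0).mean())
w=cv2.cvtColor(w0,4)
cv2.imwrite('pics/c6.png',np.hstack([cv2.resize(w,(400,300),interpolation=2),cv2.resize(s[105:220,255:255+153],(400,300),interpolation=2)]))
```

```text
16.3 [ 0.51801312 -0.10633248  0.33752146] [-1.79945051e+02  1.53262009e-02 -1.24781786e+01] [-0.37538394 -0.01492283 -8.7008837 ] [-0.1353712   0.21974773 -0.00319037]
27 3.0480211046006946
27 3.042394002278646
28 3.042814466688368
27 3.0414615207248263
28 3.052515665690104
27 3.04840087890625
```

View pics/c6.png

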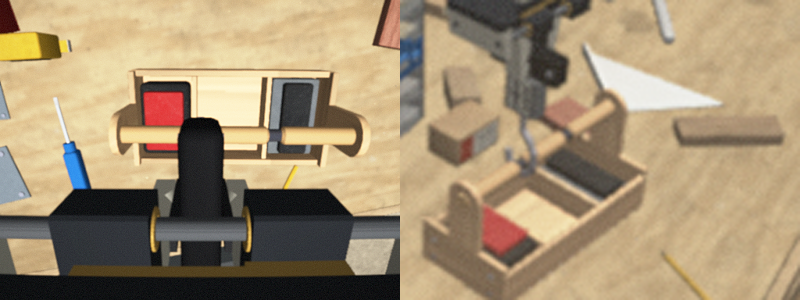

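Successive frames differ only by noise, so the tote is still. I'll check that it's level by overlaying tote models at 0° (green) and at ±4° (red/blue) along the rail.

Run:
```python
from h import *
o=telemetry.get_obs();C=cam('wrist');S=cam('scene')
def pts(tilt):
    seat=np.array(o['tool_pos'])-[0,0,.14+.0147]
    g=seat+[0,0,.007]
    Rt=R.from_euler('z',-12.5,degrees=True)*R.from_euler('x',tilt,degrees=True)
    L=np.array([[.066,.135,.05],[.066,-.135,.05],[-.066,-.135,.05],[-.066,.135,.05],[0,.131,.149],[0,-.131,.149]])-[0,.041,.125]
    return g+Rt.apply(L)
out=[]
for cc,f,(x,y,w,h) in [(C,'w6.png',(110,70,380,160)),(S,'s7.png',(250,105,153,115))]:
    k=400/w if f[0]=='s' else 800/w
    im=cv2.resize(cv2.imread('pics/'+f)[y:y+h,x:x+w],None,fx=k,fy=k,interpolation=2)
    for t,col in [(0,(0,255,0)),(4,(0,0,255)),(-4,(255,0,0))]:
        q=((proj(cc,pts(t))-[x,y])*k).astype(np.int32)
        cv2.polylines(im,[q[:4]],True,col,1)
        for a in q[4:]: cv2.circle(im,tuple(map(int,a)),3,col,-1)
    out.append(im)
b=np.zeros((600-out[0].shape[0],800,3),np.uint8); m=out[1][:b.shape[0]]; b[:m.shape[0],:400]=m
cv2.imwrite('pics/c7.png',np.vstack([out[0],b])[:600])
```

```text
(no output)
```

View pics/c7.png

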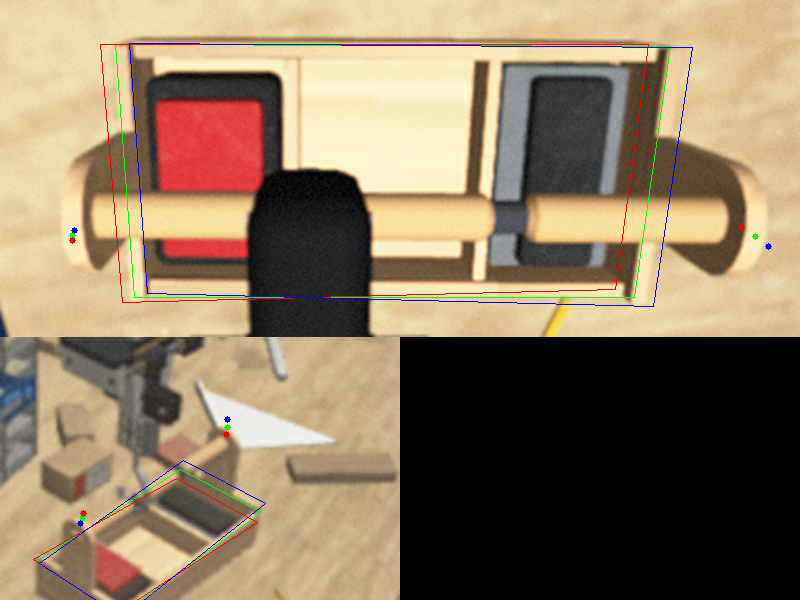

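The hanging tote agrees with the level model to about 2°. Handing in.

Run:
```python
from plant import workorder
print(workorder.close_job())
```

```text
the job is handed in; nothing more can be done
None
```

The job is handed in, with no verdict returned: the scale is still held upright and still, with the tote hanging from its battery-side groove, level to about 2° and roughly 6 cm above the bench by my estimate.

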